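Uncap the brush canister and put the cap away in the supplies case

TASK

The painting session is about to start: lift the loose cap off the brush canister and set it down, upright (open side down), inside the round collar in the open wooden supplies case. Then gently lower the case's hinged lid until it is fully shut over the cap. Leave the canister standing where it is and disturb nothing else on the table.

Things in the scene. Friction and masses are not known exactly. Their poses are not given: they have to be found in the camera images.
- canister: Brush canister: a straight white ceramic cylinder, 66 mm across and 100 mm tall, flat shoulder at 100 mm, then a neck 43 mm across and 12 mm high; short brushes stand in the neck up to 50 mm above the shoulder. Loose, about 0.4 kg (varies). Origin: centre of its underside, z up along its axis. It may stand in any of three places, changing with the bowl and the mug; at the start it is the only one of these with a wooden cap.
- cap: The canister's cap: a plain wooden round cup turned upside down, 56 mm across outside, 58 mm tall, wall 3 mm, flat closed top, loose with 3.5 mm of play round the neck. It rests on the canister's shoulder with its rim 100 mm above the table and its top at 158 mm. Not fastened; must rise more than 50 mm to clear the brushes. About 60 g (varies). Origin: centre of its open rim (underside); z points up to its closed top.
- case: Supplies case: an open plywood box fixed to the table, 170 mm (its x) by 250 mm (its y) by 70 mm tall, walls and floor 6 mm. Origin: centre of its underside, z up. The lid hinge runs along the top of its +x wall; its -x side is the front. Inside, a 30 mm high divider lies at y = -32 mm; on its -y side stand three little paint pots (up to 42 mm above the table, part of the case), and on its +y side is the empty compartment with the collar.
- holder (a point): Centre of the inside floor of the round collar in the case, at case x = -10 mm, y = +45 mm, 6 mm above the table; axes as the case's. The collar is a wooden ring, 68 mm across inside, 76 mm outside, 10 mm high: the cap stands inside it on the case floor, with 6 mm of play all round and its top at 64 mm, 6 mm below the case's rim.
- lid (a joint): Lid angle in rad: 0 fully shut (lying on the rim), 1.57 standing straight up, 1.95 its stop, leaning back beyond the hinge. It starts between 1.62 and 1.9. The hinge is stiff: the lid stays wherever it is left, and a push of 2 to 3 N near its free edge moves it.
- lid_hinge (a point): Point in the middle of the lid's hinge line, 85 mm from the case's centre along case +x, 70 mm above the table. Its axes turn with the lid: y along the hinge line (case y); -x points from the hinge to the free edge; +z is the normal of the outer face (up when shut).
- lid_edge (a point): Middle of the lid's free edge on its outer face. The lid is a flat plywood board 170 mm from hinge to free edge, 250 mm long, 8 mm thick, with a small flat brass tab at the free edge; its mass is 0.3 kg.
- bowl: White ceramic bowl, 110 mm across, 55 mm tall, loose bystander. Origin: centre of its underside.
- mug: Clear glass mug, 72 mm across without its handle, 75 mm tall, loose bystander. Origin: centre of its underside.
- bottle: White paint bottle, 44 mm across, 105 mm tall, loose bystander. Origin: centre of its underside.
- phone: Phone lying flat, 72 by 150 by 9 mm, loose bystander. Origin: centre of its underside.
Mind the look-alikes: they are no part of the job. Several things have the shape of the cap; the one meant has the colours described above. Leave any black look-alike of the canister alone.

How it is judged:
By the outcome, as a careful person would: the job done as asked, in the order asked, and still so for the second after the job is handed in, with the robot touching nothing.
It also fails if it takes over 64 s, if anything falls off the work surface, if the arm or the gripper's body presses on something with over 40 N, if the wrist force passes 120 N, or if a joint passes its speed limit or range.

ROBOT

A 6-joint arm with a two-finger parallel gripper is mounted at the origin on the work surface. World frame = base frame: x ahead of the robot, y to its left, z up, the work surface at z = 0. Lengths are in m, angles in degrees, forces in N, time in s.
With the tool pointing down it reaches from about 0.3 to 0.75 m from the base axis. Payload 8.5 kg.
Tool frame: the origin (TCP) lies on the centre line of the jaws, within the pads' length; the fingertips stand 14 mm ahead of it and the grasp point (between the pads) lies 5 mm behind it; z points along the fingers, x is the direction in which the jaws open and shut, and the axes are right-handed (so a half turn about z gives the same grasp; the last joint's range is limited). The gripper opens to 85 mm and grips with 20 to 120 N. Pads are 22 mm wide; open, the fingers measure 114 mm over their backs; the gripper's body (76 mm by 85 mm) begins 54 mm behind the grasp point. The pads swing forward as they close: fully open they stand 13 mm farther back than shut.
Start: joints at [-12.336, 21.807, 74.336, -0, 83.858, -12.336], TCP at [0.55, 0, 0.245] pointing down, gripper open.
Joint ranges: [-178.18, 178.18], [-50.72, 133.34], [12.68, 142.11], [-81.47, 261.47], [9.98, 163.14], [-165.26, 165.26]. Speed limits (degrees/s): [136.94, 136.94, 180, 180, 180, 180].

INTERFACE

Orientations are given as a 3x3 rotation matrix whose columns are the frame's x, y, z axes.
In Python, from rig import * gives the robot as it stands.
- The arm moves only by the shell command python3 -m crank 'ROWS' [FORCE]. ROWS is JSON, one flat list of numbers, 7 for each row, row after row: the turn, a rotation vector about the world's x, y, z in rad, then the shift along the world's x, y, z in m, then the opening in per cent of the stroke, from 0 (shut) to 100 (fully open). A call has 1 to 20 rows; each row shifts and turns the commanded pose from where the row before left it; what a row does not reach is not made up. A row lasts 1/10 s, in which the tool goes at most 50 mm and 8.59 degrees, less where a joint would pass 70% of its speed; a pose out of reach is approached as far as the arm can. A call is refused whole if a number of a shift passes 0.05 or a number of a turn 0.15, either way. A call with a gripper value outside its range is refused whole. The fingers move at their own pace and stop on an object; FORCE is the grip in N (left out, the last holds). Time passes only in rows, so rows that do not move let the fingers close. It gives the time, the measured TCP pose, the force and the opening at its end, in the units of the state.
- observe(): the state, without advancing time (a new reading comes with each control period).
- get_image(name): name is "scene" or "side" or "wrist"; returns a dict with "frame" (384x512x3 uint8, red, green, blue), "fov_y" (degrees; the focal length in pixels is half the picture's height over the tangent of half this angle, whatever the lens; pixels are square), "cx", "cy" (the principal point, pixels), "k1" (the pictures are not rectified: a ray, as slopes to the right and down, at radius r is drawn at 1 + k1 r^2 times it, then the intrinsics apply), "world_to_cam" (4x4, takes a point from world to camera coordinates). Camera axes: x right, y up, looking along -z (the intrinsics and any distortion apply to the point x, -y, -z); pixel columns grow to the right and rows downward; lengths in m; the calibration is good to about 2 mm. A picture is of the moment at which its call begins. There is no depth.
- close_job(): hands the job in, once; it reports no verdict.
The state is a dict: "time_s": time; "q": joint angles; "qvel": joint speeds; "joint_efforts": joint torques, N m; "position": TCP position; "tool_rot": TCP orientation; "ft_force": force on the tool from outside, world axes, zero at the start; "wrist_torque": the same for the moment, N m; "grip_width": finger opening in m.
Only numpy, scipy, OpenCV 4.12 (cv2) and the standard library are available. Lean on these libraries where they do the work, as an engineer would, in place of code of your own. Each camera call takes 0.05 s, during which the arm holds its last target. There are 200 camera calls.

## Working session

There is one attempt and no reset: what is moved stays moved. The work goes in short steps, Python scripts to look and compute and a shell command to move; the robot and the scene stay as the last step left them, time stands still between calls to the robot, and variables do not carry over. Pictures are saved under pics/ and viewed, about 8 in all and at most 12, crops included, and the job is handed in when it is done.

```bash
mkdir -p pics; ls
cat > h.py <<'E'
from rig import *
import numpy as np, cv2
def snap(n,f):
    im=get_image(n); cv2.imwrite(f'pics/{f}.png',im['frame'][:,:,::-1]); np.save(f'pics/{f}.npy',im,allow_pickle=True); return im
def load(f): return np.load(f'pics/{f}.npy',allow_pickle=True).item()
def K(im):
    f=im['frame'].shape[0]/2/np.tan(np.radians(im['fov_y'])/2)
    return np.array([[f,0,im['cx']],[0,f,im['cy']],[0,0,1.]]),np.array([im['k1'],0,0,0.])
def ray(im,u,v):
    k,d=K(im); p=cv2.undistortPoints(np.array([[[u,v]]],float),k,d)[0,0]
    T=np.array(im['world_to_cam']); R=T[:3,:3]; o=-R.T@T[:3,3]
    w=R.T@np.array([p[0],-p[1],-1.]); return o,w/np.linalg.norm(w)
def onz(im,u,v,z):
    o,w=ray(im,u,v); return o+w*(z-o[2])/w[2]
def tri(a,b):
    (o1,w1),(o2,w2)=a,b
    s=np.linalg.lstsq(np.c_[w1,-w2],o2-o1,rcond=None)[0]
    p,q=o1+s[0]*w1,o2+s[1]*w2; return (p+q)/2,np.linalg.norm(p-q)
def proj(im,P):
    k,d=K(im); T=np.array(im['world_to_cam']); c=(T[:3,:3]@np.atleast_2d(P).T).T+T[:3,3]
    c=c*[1,-1,-1]; return cv2.projectPoints(c,np.zeros(3),np.zeros(3),k,d)[0][:,0]
E
python3 - <<'E'
from h import *
ims=[snap(n,n+'0') for n in('scene','side')]
cv2.imwrite('pics/both0.png',cv2.resize(ims[0]['frame'][:,:,::-1],(800,600),interpolation=3))
cv2.imwrite('pics/side0b.png',cv2.resize(ims[1]['frame'][:,:,::-1],(800,600),interpolation=3))
for i in ims: print(i['fov_y'],i['k1'],ray(i,256,192))
print(observe()['ft_force'])
E
```

```text
pics
57.51686902545349 -0.008836929197440864 (array([0.83178749, 0.56857243, 0.70314149]), array([-0.30245933, -0.60410468, -0.73727599]))
53.92377818762806 -0.09206966605572076 (array([ 1.10101252, -0.49410356,  0.64582869]), array([-0.56436031,  0.56371825, -0.60309135]))
[-0.23805113  0.0940922   1.14195226]
```

View pics/both0.png

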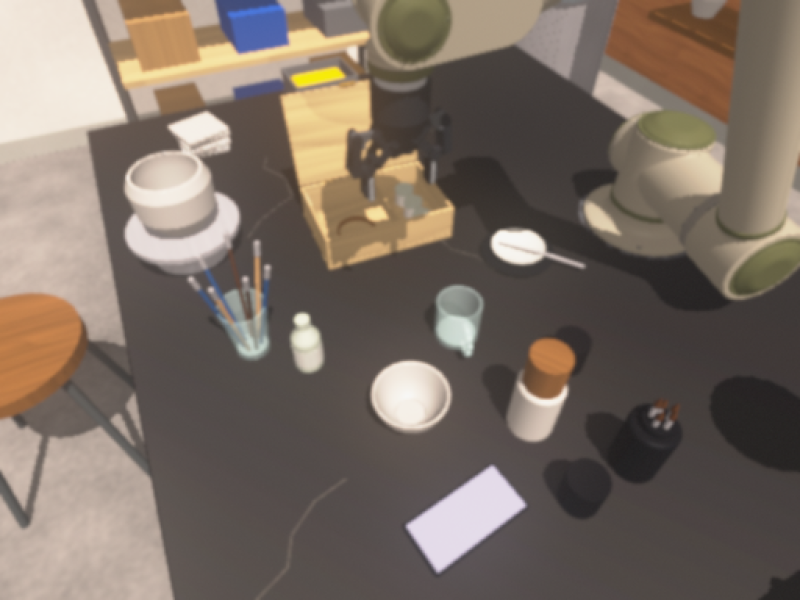

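View pics/side0b.png

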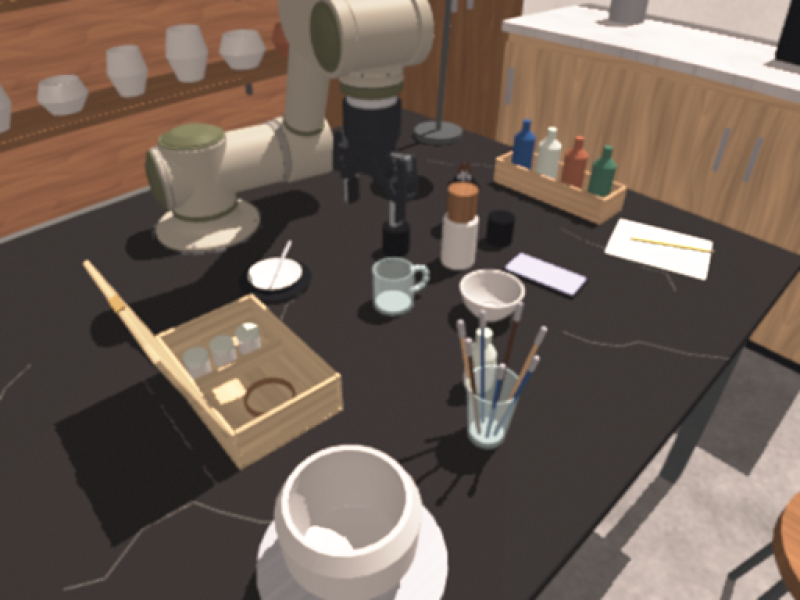

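The only white canister with a wooden cap is in the scene view at (536,410), with its cap at (549,368) (800-px scale). The side view shows it at (460,225). The black uncapped canister at (645,440) and the black cap at (585,488) are look-alikes. The case is at (380,220) in the scene view and (245,380) in the side view. I'll confirm with an enlarged crop and measure.

Run:
```python
from h import *
S,D=load('scene0'),load('side0')
from scipy import ndimage
for n,im,(x0,y0,x1,y1) in(('scene',S,(325,210,375,290)),('side',D,(275,110,315,180))):
    hsv=cv2.cvtColor(im['frame'],cv2.COLOR_RGB2HSV)
    m=((hsv[...,0]<18)&(hsv[...,1]>120)&(hsv[...,2]>60)).astype(np.uint8); mm=np.zeros_like(m); mm[y0:y1,x0:x1]=m[y0:y1,x0:x1]
    c=max(cv2.findContours(mm,0,1)[0],key=cv2.contourArea); M=cv2.moments(c); u,v=M['m10']/M['m00'],M['m01']/M['m00']
    print(n,'cap bbox',cv2.boundingRect(c),'centroid',u,v,'on z=.129',onz(im,u,v,.129)); globals()[n+'r']=ray(im,u,v)
print('tri',tri(scener,sider))
a=cv2.resize(S['frame'][50:180,170:300],(400,400),interpolation=3); b=cv2.resize(D['frame'][155:305,45:245],(400,300),interpolation=3)
c=cv2.resize(S['frame'][205:325,320:450],(400,300)[::1],interpolation=3)
o=np.zeros((600,800,3),np.uint8); o[:400,:400]=a; o[:300,400:]=b; o[300:,400:]=c
cv2.imwrite('pics/crop1.png',o[:,:,::-1])
```

```text
scene cap bbox (337, 216, 32, 38) centroid 351.40254482359745 234.02101407364563 on z=.129 [0.4738952  0.28425225 0.129     ]
side cap bbox (287, 116, 19, 26) centroid 295.52 128.20774193548388 on z=.129 [0.47599963 0.29099893 0.129     ]
tri (array([0.47785612, 0.28678709, 0.13247242]), np.float64(0.0031438681901518545))
```

View pics/crop1.png

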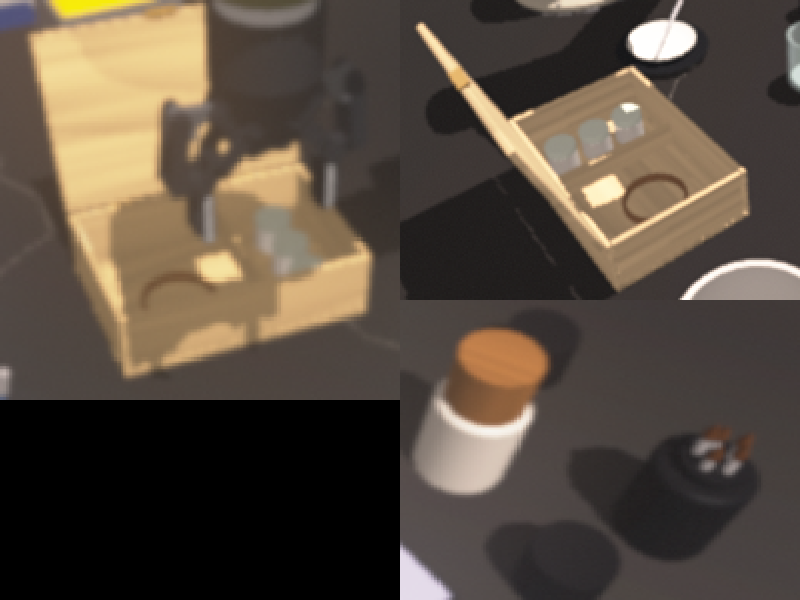

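Run:
```python
from h import *
S,D=load('scene0'),load('side0')
# order: front+y, front-y, hinge-y, hinge+y  in crop pixels
sc=[(127,319),(371,246),(303,163),(70,214)]; sd=[(747,171),(632,67),(511,120),(613,246)]
A=[];
for a,b in zip(sc,sd):
    a=(a[0]/3.077+170,a[1]/3.077+50); b=((b[0]-400)/2+45,b[1]/2+155)
    ra,rb=ray(S,*a),ray(D,*b); print(onz(S,*a,.07).round(4),onz(D,*b,.07).round(4),tri(ra,rb)); A.append((onz(S,*a,.07)+onz(D,*b,.07))/2)
A=np.array(A)[:,:2]; m=np.array([[-85,125],[-85,-125],[85,-125],[85,125]])/1000
# rigid fit
c=A.mean(0); H=(m-m.mean(0)).T@(A-c); t=np.arctan2(H[0,1]-H[1,0],H[0,0]+H[1,1]); R=np.array([[np.cos(t),-np.sin(t)],[np.sin(t),np.cos(t)]])
print('case',c,np.degrees(t),'resid mm',((m@R.T+c-A)*1e3).round(1).tolist())
print('edges',[np.linalg.norm(A[i]-A[i-1]).round(4) for i in range(4)])
hold=R@[-.010,.045]+c; print('holder',hold,'cap offset',hold-[.475,.287])
# collar check: top ring centre z=.016
for im,(u,v) in((S,(178/3.077+170,290/3.077+50)),(D,((656-400)/2+45,198/2+155))): print('collar centre px',onz(im,u,v,.016),proj(im,[*hold,.016]),(u,v))
# lid free edge from side: corners
for th in (1.6,1.7,1.8,1.9):
    P=[[.085-.17*np.cos(th),y,.07+.17*np.sin(th)] for y in(-.125,.125)]; P=np.array(P); P[:,:2]=P[:,:2]@R.T+c
    print(th,proj(S,P).round(1).tolist(),proj(D,P).round(1).tolist())
print('seen scene lid +y corner',32/3.077+170,35/3.077+50,'side',(418-400)/2+45,25/2+155)
# cap top centre
print('cap top scene',onz(S,502*1-0+0,0,.158)[:0],onz(S,(502-400)/400*130+320,(357-300)/300*120+205,.158))
s=observe(); print(s['position'],s['tool_rot'],s['grip_width'])
```

```text
[ 0.6196 -0.1305  0.07  ] [ 0.6302 -0.1366  0.07  ] (array([ 0.62151631, -0.1331235 ,  0.06493548]), np.float64(0.00732383103126531))
[ 0.371  -0.1287  0.07  ] [ 0.3826 -0.122   0.07  ] (array([ 0.37788465, -0.12208056,  0.07193329]), np.float64(0.009161776815652747))
[ 0.3645 -0.2822  0.07  ] [ 0.3719 -0.2858  0.07  ] (array([ 0.36435571, -0.28442089,  0.0665799 ]), np.float64(0.004007720140313146))
[ 0.6137 -0.3012  0.07  ] [ 0.62   -0.2997  0.07  ] (array([ 0.61604197, -0.29953218,  0.06924773]), np.float64(0.005223254652440397))
case [ 0.49668873 -0.2108436 ] -92.86798399279877 resid mm [[0.9, 1.4], [-0.7, 5.7], [-0.6, -5.5], [0.4, -1.6]]
edges [np.float64(0.1671), np.float64(0.2482), np.float64(0.1589), np.float64(0.2492)]
holder [ 0.54213271 -0.20310769] cap offset [ 0.06713271 -0.49010769]
collar centre px [ 0.54031618 -0.20897669  0.016     ] [[228.05142387 145.53521415]] (227.84855378615535, 144.2476438089048)
collar centre px [ 0.54809377 -0.20694448  0.016     ] [[172.89331243 251.78457596]] (173.0, 254.0)
1.6 [[267.6, 50.6], [183.1, 66.6]] [[77.0, 154.3], [130.6, 212.7]]
1.7 [[265.2, 48.6], [181.6, 64.3]] [[69.4, 157.7], [121.5, 217.6]]
1.8 [[262.8, 47.2], [180.1, 62.6]] [[62.0, 161.8], [112.6, 223.4]]
1.9 [[260.6, 46.5], [178.9, 61.5]] [[54.9, 166.6], [104.0, 229.8]]
seen scene lid +y corner 180.39974000649983 61.3747156321092 side 54.0 167.5
cap top scene [] [0.47994771 0.28810488 0.158     ]
[5.49734605e-01 4.31071401e-05 2.44769713e-01] [[ 9.99999117e-01  2.29080047e-05 -1.32848430e-03]
 [ 2.32402472e-05 -9.99999968e-01  2.50076527e-04]
 [-1.32847853e-03 -2.50107181e-04 -9.99999086e-01]] 0.0853941831474957
```

The crop confirms it: orange-brown wooden cup on a white cylinder, clearly distinct from the black pair. Cap axis is about (0.477, 0.287). The case yaw is about -93°, with the collar near (0.543, -0.205). Moving above the cap for a wrist look.

```bash
python3 -m crank '[0,0,0,-0.007,0.03,0,100,0,0,0,-0.009,0.036,0,100,0,0,0,-0.009,0.036,0,100,0,0,0,-0.009,0.036,0,100,0,0,0,-0.009,0.036,0,100,0,0,0,-0.009,0.036,0,100,0,0,0,-0.009,0.036,0,100,0,0,0,-0.007,0.026,0,100,0,0,0,-0.005,0.015,0,100,0,0,0,0,0,0,100,0,0,0,0,0,0,100]' 25
python3 - <<'E'
from h import *
im=snap('wrist','w1'); print(im['fov_y'],im['k1'],ray(im,256,192))
cv2.imwrite('pics/w1b.png',cv2.resize(im['frame'][:,:,::-1],(800,600),interpolation=3))
S=load('scene0'); print('black can',onz(S,(690-400)/400*130+320,(475-300)/300*120+205,.1),'black cap',onz(S,(570-400)/400*130+320,(545-300)/300*120+205,.058))
E
```

```text
time_s: 1.2
position: [0.4772, 0.2864, 0.2451]
tool_rot: [[1.0, -0.0, -0.0], [-0.0, -1.0, -0.001], [-0.0, 0.001, -1.0]]
ft_force: [0.6, -0.7, 0.2]
grip_width: 0.0852
70.76426935115896 -0.057099175590623406 (array([0.47703815, 0.35028171, 0.37402607]), array([-0.00976023, -0.27266719, -0.96205891]))
black can [0.40493597 0.40183946 0.1       ] black cap [0.48725783 0.40263544 0.058     ]
```

View pics/w1b.png

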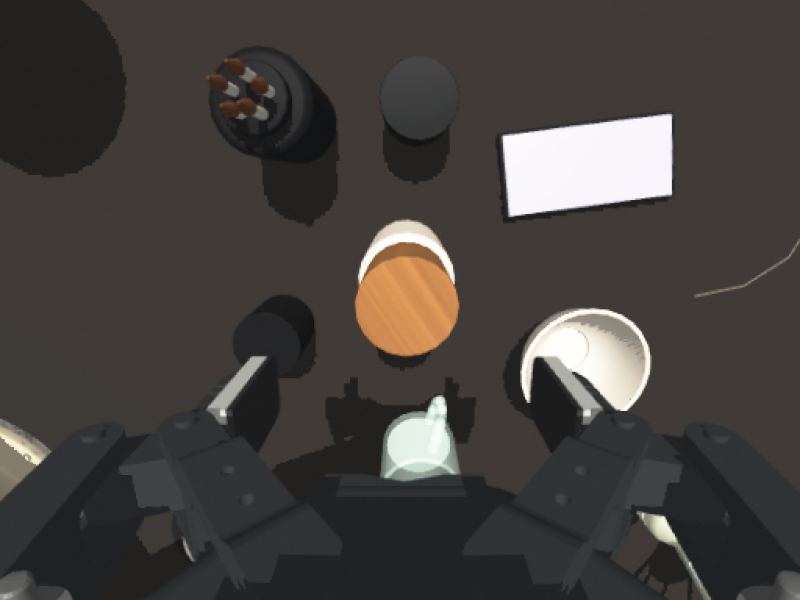

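The wrist view shows the cap top centred at (407,305) between the jaws. A black cap look-alike at (267,340) and the bowl at (585,360) are both low, about 58 mm or less.

```bash
cat >> h.py <<'E'
def captop(im,z):
    hsv=cv2.cvtColor(im['frame'],cv2.COLOR_RGB2HSV)
    m=((hsv[...,0]<20)&(hsv[...,1]>90)&(hsv[...,2]>150)).astype(np.uint8)
    c=max(cv2.findContours(m,0,1)[0],key=cv2.contourArea); e=cv2.fitEllipse(c); return e,onz(im,*e[0],z)
E
python3 - <<'E'
from h import *
im=load('w1'); e,p=captop(im,.158); print(e,p); print('size check',onz(im,e[0][0]-e[1][0]/2,e[0][1],.158)-onz(im,e[0][0]+e[1][0]/2,e[0][1],.158))
print(np.array(observe()['position']))
E
```

```text
((259.93707275390625, 194.68040466308594), (64.46188354492188, 64.92343139648438), 151.2681884765625) [0.47811881 0.28673549 0.158     ]
size check [-5.37211177e-02  5.68453472e-06 -2.77555756e-17]
[0.4773673  0.28602265 0.24521945]
```

```bash
python3 -m crank '[0,0,0,0.001,0.001,-0.015,100,0,0,0,0,0,-0.02,100,0,0,0,0,0,-0.02,100,0,0,0,0,0,-0.02,100,0,0,0,0,0,-0.015,100,0,0,0,0,0,-0.012,100,0,0,0,0,0,-0.01,100,0,0,0,0,0,0,100,0,0,0,0,0,0,72,0,0,0,0,0,0,64,0,0,0,0,0,0,55,0,0,0,0,0,0,50,0,0,0,0,0,0,50,0,0,0,0,0,0,50,0,0,0,0,0,0,50]' 25
python3 - <<'E'
from h import *
im=snap('wrist','w2'); print(captop(im,.158)); s=observe(); print(s['ft_force'],s['grip_width'],s['position'])
E
```

```text
time_s: 2.75
position: [0.4784, 0.2882, 0.1343]
tool_rot: [[1.0, 0.0, 0.002], [0.0, -1.0, 0.001], [0.002, -0.001, -1.0]]
ft_force: [0.3, -0.6, 6.2]
grip_width: 0.0562
(((258.1946716308594, 251.45181274414062), (73.38898468017578, 117.6487808227539), 89.3198013305664), array([0.47807141, 0.29557353, 0.158     ]))
[ 0.60884619 -0.1625207   5.45720872] 0.05605329787683499 [0.47846372 0.28816845 0.13430331]
```

```bash
python3 -m crank '[0,0,0,0,0,0.004,50,0,0,0,0,0,0.006,50,0,0,0,0,0,0.01,50,0,0,0,0,0,0.015,50,0,0,0,0,0,0.02,50,0,0,0,0,0,0.02,50,0,0,0,0,0,0.02,50,0,0,0,0,0,0.015,50,0,0,0,0,0,0.01,50,0,0,0,0,0,0.005,50,0,0,0,0,0,0,50]'
python3 - <<'E'
from h import *
a=snap('scene','s2')['frame'][180:310,300:440]; b=snap('side','d2')['frame'][60:200,200:360]
o=np.hstack([cv2.resize(a,(400,372),interpolation=3),cv2.resize(b,(400,372),interpolation=3)]); cv2.imwrite('pics/lift.png',o[:,:,::-1]); print(observe()['grip_width'])
E
```

```text
time_s: 3.9
position: [0.478, 0.288, 0.2587]
tool_rot: [[1.0, 0.0, 0.001], [0.0, -1.0, 0.0], [0.001, -0.0, -1.0]]
ft_force: [-0.1, 0.7, -1.1]
grip_width: 0.0564
0.056005188316081284
```

View pics/lift.png

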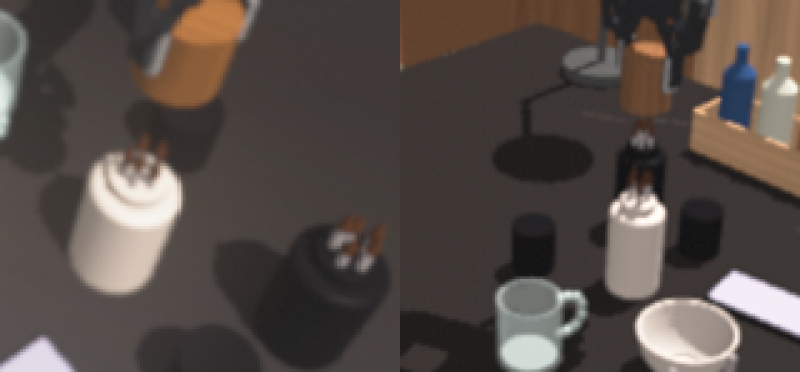

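The cap is in the jaws, and the canister is standing with its brushes visible. With the arm now away from the case, I'll refine the collar and case position.

Run:
```python
from h import *
a=load('s2')['frame'][40:180,170:310]; b=load('d2')['frame'][155:305,45:245]
o=np.zeros((600,800,3),np.uint8); o[:400,:400]=cv2.resize(a,(400,400),interpolation=3)
o[:300,400:]=cv2.resize(b,(400,300),interpolation=3)
o[400:,:400]=cv2.resize(load('s2')['frame'][125:165,200:280],(400,200),interpolation=3)
o[300:,400:]=cv2.resize(load('d2')['frame'][225:285,130:210],(400,300),interpolation=3)
cv2.imwrite('pics/case2.png',o[:,:,::-1])
```

```text
(no output)
```

View pics/case2.png

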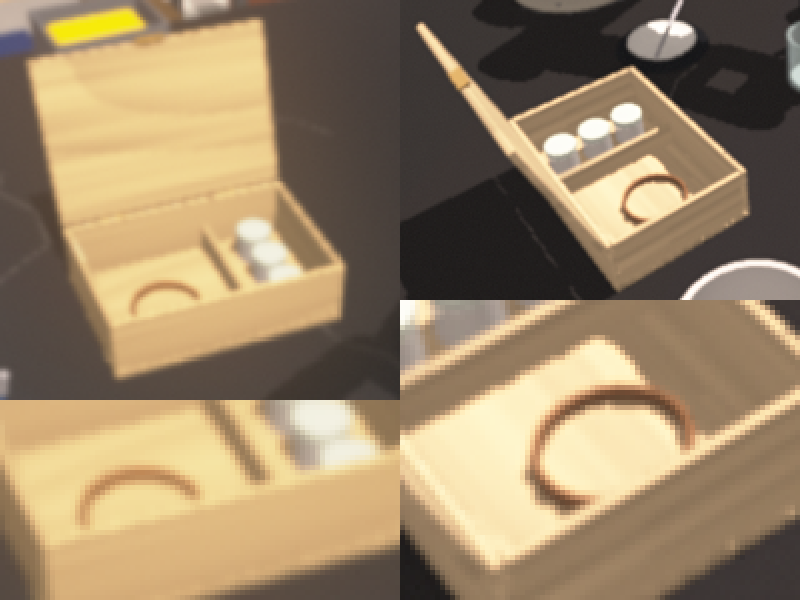

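The scene zoom shows the collar arc from (80,510) over (140,467) to (199,495). The side zoom shows it from (531,455) over (620,384) to (690,420). I'll cast these onto z = 16 mm and fit circles.

```bash
cat > fit.py <<'E'
from h import *
from scipy.optimize import least_squares as ls
S,D=load('s2'),load('d2')
sp=[(80,510),(95,485),(110,474),(140,467),(170,470),(190,482),(199,495)]
dp=[(531,455),(536,435),(555,405),(585,388),(620,384),(650,388),(675,402),(690,420)]
pa=[onz(S,x/5-.4+200,(y-400)/5-.4+125,.016)[:2] for x,y in sp]; pb=[onz(D,(x-400)/5-.4+130,(y-300)/5-.4+225,.016)[:2] for x,y in dp]
for p in (pa,pb,pa+pb):
    p=np.array(p); r=ls(lambda c:np.hypot(*(p-c[:2]).T)-.038,[.54,-.2]); r2=ls(lambda c:np.hypot(*(p-c[:2]).T)-c[2],[.54,-.2,.038]); print('R38',r.x,'rms',np.sqrt(np.mean(r.fun**2)),'free',r2.x)
# rim corners front+y, front-y, hinge-y, hinge+y
sc=[(113,322),(344,264),(280,181),(65,229)]; sd=[(747,171),(632,67),(511,120),(613,246)]
k=400/140; q=lambda x,s,o:(x+.5)/s-.5+o
A=[]
for a,b in zip(sc,sd):
    a=(q(a[0],k,170),q(a[1],k,40)); b=(q(b[0]-400,2,45),q(b[1],2,155)); A.append((onz(S,*a,.07),onz(D,*b,.07))); print(A[-1][0].round(4),A[-1][1].round(4))
m=np.array([[-85,125],[-85,-125],[85,-125],[85,125]])/1000
for P in (np.array(A)[:,0,:2],np.array(A)[:,1,:2],np.array(A).mean(1)[:,:2]):
    c=P.mean(0); H=m.T@(P-c); t=np.arctan2(H[0,1]-H[1,0],H[0,0]+H[1,1]); R=np.array([[np.cos(t),-np.sin(t)],[np.sin(t),np.cos(t)]])
    print('case',c,np.degrees(t),'holder',R@[-.01,.045]+c,'res',((m@R.T+c-P)*1e3).round(1).tolist())
# calibration check: canister, cap
E
python3 fit.py
```

```text
R38 [ 0.54328114 -0.20101505] rms 0.0010755129997763535 free [ 0.5426421  -0.2029378   0.03642673]
R38 [ 0.54395665 -0.20704169] rms 0.0011899064004102736 free [ 0.5418911  -0.20607757  0.03624493]
R38 [ 0.54347465 -0.20454209] rms 0.0023807157455110217 free [ 0.54165605 -0.20505221  0.03553122]
[ 0.6227 -0.1379  0.07  ] [ 0.6293 -0.1365  0.07  ]
[ 0.3774 -0.1205  0.07  ] [ 0.3813 -0.1219  0.07  ]
[ 0.367  -0.2831  0.07  ] [ 0.3706 -0.2858  0.07  ]
[ 0.6151 -0.3002  0.07  ] [ 0.6191 -0.2997  0.07  ]
case [ 0.49553686 -0.21044702] -93.75416640458381 holder [ 0.54109505 -0.20341488] res [[3.1, 4.1], [-1.0, 3.1], [-1.7, -4.0], [-0.4, -3.2]]
case [ 0.50004931 -0.21099001] -93.40008753995129 holder [ 0.54556318 -0.20367647] res [[0.6, 3.0], [-0.9, 3.2], [-0.3, -2.6], [0.7, -3.5]]
case [ 0.49779308 -0.21071851] -93.5765757253436 holder [ 0.54332926 -0.2035452 ] res [[1.9, 3.6], [-1.0, 3.1], [-1.0, -3.3], [0.2, -3.4]]
```

```bash
python3 -m crank '[0,0,0,0.004,-0.015,0,50,0,0,0,0.004,-0.03,0,50,0,0,0,0.004,-0.036,0,50,0,0,0,0.004,-0.036,0,50,0,0,0,0.004,-0.036,0,50,0,0,0,0.004,-0.036,0,50,0,0,0,0.004,-0.036,0,50,0,0,0,0.004,-0.036,0,50,0,0,0,0.004,-0.036,0,50,0,0,0,0.004,-0.036,0,50,0,0,0,0.004,-0.036,0,50,0,0,0,0.004,-0.036,0,50,0,0,0,0.004,-0.036,0,50,0,0,0,0.006,-0.03,0,50,0,0,0,0.004,-0.015,0,50,0,0,0,0.003,-0.005,0,50,0,0,0,0,0,0,50,0,0,0,0,0,0,50]'
python3 -m crank '[0,0,0,0,0,-0.015,50,0,0,0,0,0,-0.02,50,0,0,0,0,0,-0.02,50,0,0,0,0,0,-0.02,50,0,0,0,0,0,-0.02,50,0,0,0,0,0,-0.015,50,0,0,0,0,0,-0.01,50,0,0,0,0,0,0,50,0,0,0,0,0,0,50]'
python3 - <<'E'
from h import *
a=snap('scene','s3')['frame'][40:180,170:310]; b=snap('side','d3')['frame'][135:285,45:245]
o=np.zeros((400,800,3),np.uint8); o[:,:400]=cv2.resize(a,(400,400),interpolation=3); o[:300,400:]=cv2.resize(b,(400,300),interpolation=3); cv2.imwrite('pics/over.png',o[:,:,::-1])
s=observe(); print(s['position'],s['grip_width'],s['ft_force'])
E
```

```text
time_s: 5.8
position: [0.5429, -0.2019, 0.2583]
tool_rot: [[1.0, 0.001, -0.0], [0.001, -1.0, 0.0], [-0.0, -0.0, -1.0]]
ft_force: [0.1, -0.4, -0.8]
grip_width: 0.0562
time_s: 6.7
position: [0.5433, -0.2027, 0.139]
tool_rot: [[1.0, 0.001, 0.001], [0.001, -1.0, -0.0], [0.001, 0.0, -1.0]]
ft_force: [-0.1, -0.3, -0.7]
grip_width: 0.0564
[ 0.54337273 -0.20299918  0.13929655] 0.056218978043241795 [-0.76233743  0.08312153 -0.62424787]
```

View pics/over.png

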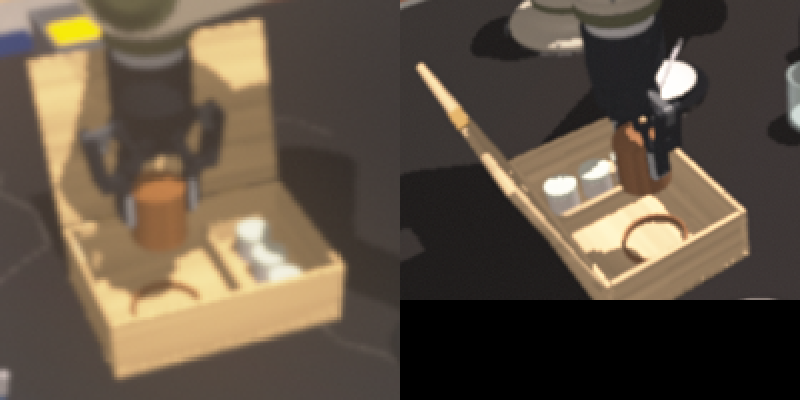

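The cap hangs over the collar, about 100 mm up. A cross-check of its silhouette against prediction in both views:

Run:
```python
from h import *
t=np.linspace(0,6.283,73)
for n,(x0,y0,x1,y1) in(('s3',(200,90,250,145)),('d3',(135,185,190,240))):
    im=load(n); hsv=cv2.cvtColor(im['frame'],cv2.COLOR_RGB2HSV)
    m=((hsv[...,0]<14)&(hsv[...,1]>110)&(hsv[...,2]>40)).astype(np.uint8); mm=m*0; mm[y0:y1,x0:x1]=m[y0:y1,x0:x1]
    c=max(cv2.findContours(mm,0,1)[0],key=cv2.contourArea); print(n,'seen bbox',cv2.boundingRect(c))
    for cy in(-.2015,-.2035,-.2055):
        P=np.vstack([np.c_[.5434+.028*np.cos(t),cy+.028*np.sin(t),0*t+z] for z in(.105,.163)]); q=proj(im,P); print(cy,q.min(0).round(1),q.max(0).round(1),'dx/mm',proj(im,[[.5444,cy,.105]])-proj(im,[[.5434,cy,.105]]))
```

```text
s3 seen bbox (216, 101, 19, 26)
-0.2015 [214.9  98.8] [236.1 127.9] dx/mm [[-0.32457605  0.0903584 ]]
-0.2035 [214.6  98.4] [235.9 127.5] dx/mm [[-0.3242602  0.0901284]]
-0.2055 [214.3  98.1] [235.6 127.1] dx/mm [[-0.32394491  0.08989926]]
d3 seen bbox (151, 196, 30, 37)
-0.2015 [151.3 193.5] [181.7 231.7] dx/mm [[0.26216752 0.22515587]]
-0.2035 [150.5 193.9] [181.  232.2] dx/mm [[0.26192081 0.22575866]]
-0.2055 [149.6 194.3] [180.2 232.6] dx/mm [[0.26167161 0.22636363]]
```

```bash
python3 -m crank '[0,0,0,0,-0.001,-0.015,50,0,0,0,0,0,-0.02,50,0,0,0,0,0,-0.018,50,0,0,0,0,0,-0.015,50,0,0,0,0,0,-0.010,50,0,0,0,0,0,-0.007,50,0,0,0,0,0,-0.005,50,0,0,0,0,0,-0.003,50,0,0,0,0,0,0,50,0,0,0,0,0,0,50]'
python3 -m crank '[0,0,0,0,0,-0.002,50,0,0,0,0,0,-0.002,50,0,0,0,0,0,0,50,0,0,0,0,0,0,50]'
python3 -m crank '[0,0,0,0,0,-0.001,50,0,0,0,0,0,0,50,0,0,0,0,0,0,50]'
```

```text
time_s: 7.8
position: [0.5432, -0.2041, 0.0457]
tool_rot: [[1.0, 0.0, 0.001], [0.0, -1.0, -0.0], [0.001, 0.0, -1.0]]
ft_force: [-0.7, 0.2, -0.2]
grip_width: 0.0561
time_s: 8.2
position: [0.543, -0.204, 0.0413]
tool_rot: [[1.0, -0.0, -0.0], [-0.0, -1.0, 0.0], [-0.0, -0.0, -1.0]]
ft_force: [0.1, 0.4, -0.9]
grip_width: 0.0559
time_s: 8.5
position: [0.5431, -0.2041, 0.0404]
tool_rot: [[1.0, 0.0, 0.0], [0.0, -1.0, -0.0], [0.0, 0.0, -1.0]]
ft_force: [0.1, 0.1, 0.3]
grip_width: 0.0562
```

The rim is below the collar's top with no contact force, so the cap is inside the collar. I'll bring it down to the floor and release.

```bash
python3 -m crank '[0,0,0,0,0,-0.001,50,0,0,0,0,0,-0.001,50,0,0,0,0,0,0,50]'
python3 -m crank '[0,0,0,0,0,0,68,0,0,0,0,0,0,72,0,0,0,0,0,0,80,0,0,0,0,0,0,84,0,0,0,0,0,0,84,0,0,0,0,0,0.01,84,0,0,0,0,0,0.02,84,0,0,0,0,0,0.03,84,0,0,0,0,0,0.04,84,0,0,0,0,0.01,0.04,84,0,0,0,0,0.03,0.04,84,0,0,0,0,0.03,0.02,84,0,0,0,0,0.03,0,84,0,0,0,0,0,0,84]'
python3 - <<'E'
from h import *
a=snap('scene','s4')['frame'][40:180,170:310]; b=snap('side','d4')['frame'][155:305,45:245]; w=snap('wrist','w4')['frame']
o=np.zeros((600,800,3),np.uint8); o[:400,:400]=cv2.resize(a,(400,400),interpolation=3); o[:300,400:]=cv2.resize(b,(400,300),interpolation=3); o[300:,400:]=cv2.resize(w,(400,300)); cv2.imwrite('pics/put.png',o[:,:,::-1])
E
```

```text
time_s: 8.8
position: [0.5431, -0.2041, 0.0402]
tool_rot: [[1.0, 0.0, 0.001], [0.0, -1.0, -0.001], [0.001, 0.001, -1.0]]
ft_force: [-5.4, 2.2, 18.7]
grip_width: 0.0563
time_s: 10.2
position: [0.5428, -0.1011, 0.24]
tool_rot: [[1.0, 0.003, 0.002], [0.003, -1.0, -0.0], [0.002, 0.0, -1.0]]
ft_force: [-0.2, -0.4, -0.0]
grip_width: 0.0718
```

View pics/put.png

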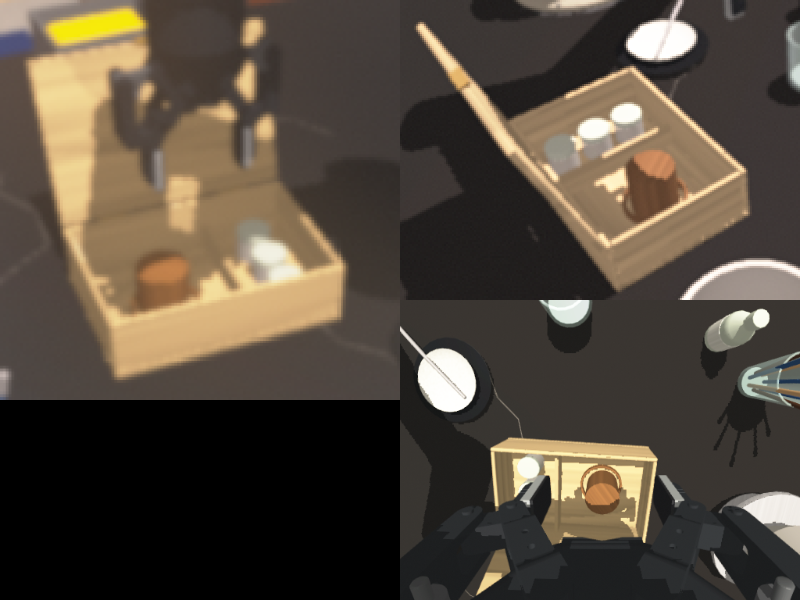

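The cap stands upright in the collar in all three views. Now the lid: it leans back at about 1.9 rad, with the hinge near (0.493, -0.2955, 0.07) and the free edge near y = -0.35, z = 0.23. I'll shut the fingers, go over the lid and come down behind it.

```bash
python3 -m crank '[0,0,0,0,0,0.02,40,0,0,0,0,0,0.03,0,0,0,0,0,0,0.03,0,0,0,0,-0.003,-0.01,0.015,0,0,0,0,-0.006,-0.03,0,0,0,0,0,-0.006,-0.035,0,0,0,0,0,-0.006,-0.035,0,0,0,0,0,-0.006,-0.035,0,0,0,0,0,-0.006,-0.035,0,0,0,0,0,-0.006,-0.035,0,0,0,0,0,-0.006,-0.035,0,0,0,0,0,-0.006,-0.03,0,0,0,0,0,-0.005,-0.02,0,0,0,0,0,0,0,0,0,0,0,0,0,0,0,0]'
python3 - <<'E'
from h import *
b=snap('side','d5')['frame']; cv2.imwrite('pics/d5b.png',cv2.resize(b[30:270,0:320],(800,600),interpolation=3)[:,:,::-1]); print(observe()['position'],observe()['grip_width'])
E
```

```text
time_s: 11.85
position: [0.4864, -0.4047, 0.3328]
tool_rot: [[1.0, -0.002, -0.001], [-0.002, -1.0, 0.001], [-0.001, -0.001, -1.0]]
ft_force: [1.0, -0.6, -0.0]
grip_width: 0.0
[ 0.48678364 -0.40400499  0.33313701] -0.0002178902948496782
```

View pics/d5b.png

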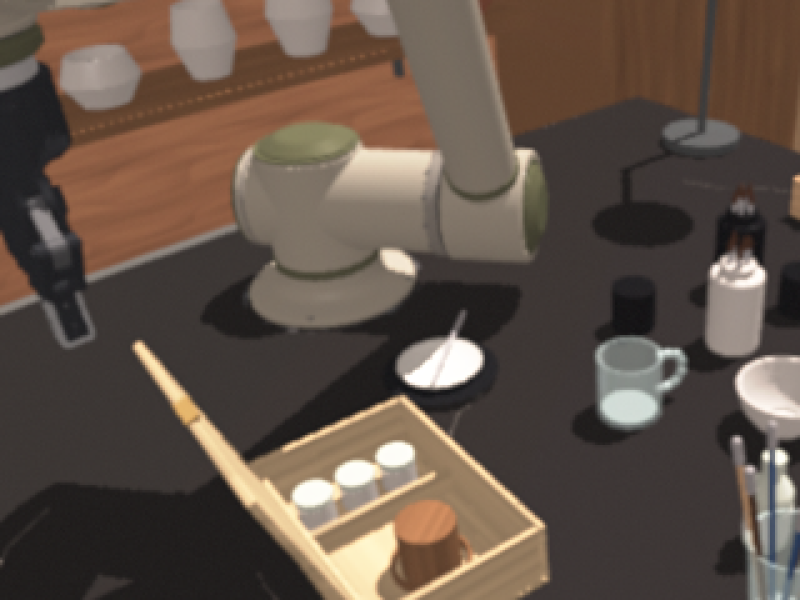

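The arm is clear and behind the lid, and the lid is still at about 1.9 rad. The cap, canister and bystanders look undisturbed. I'll descend and tabulate the sweep.

```bash
python3 -m crank '[0,0,0,0,0,-0.015,0,0,0,0,0,0,-0.025,0,0,0,0,0,0,-0.025,0,0,0,0,0,0,-0.025,0,0,0,0,0,0,-0.015,0,0,0,0,0,0,-0.01,0,0,0,0,0,0,-0.004,0,0,0,0,0,0,0,0]'
python3 - <<'E'
import numpy as np
h=np.array([.4926,-.2955]); n=np.array([.061,.998])
for r in (.14,):
  for th in np.arange(1.6,-.05,-.1):
    f=r*np.cos(th)-.008*np.sin(th)-.011; z=.084+r*np.sin(th)+.008*np.cos(th)
    print(round(th,2),(h+n*f).round(4),round(z,4))
E
```

```text
time_s: 12.7
position: [0.4872, -0.4037, 0.2146]
tool_rot: [[1.0, 0.0, 0.0], [0.0, -1.0, -0.0], [0.0, 0.0, -1.0]]
ft_force: [-1.2, -0.5, -1.2]
grip_width: -0.0
1.6 [ 0.4912 -0.3185] 0.2237
1.5 [ 0.492  -0.3046] 0.2242
1.4 [ 0.4929 -0.2906] 0.2233
1.3 [ 0.4937 -0.2768] 0.221
1.2 [ 0.4946 -0.2633] 0.2174
1.1 [ 0.4954 -0.2502] 0.2124
1.0 [ 0.4961 -0.2377] 0.2061
0.9 [ 0.4969 -0.2259] 0.1986
0.8 [ 0.4975 -0.2149] 0.19
0.7 [ 0.4981 -0.2048] 0.1803
0.6 [ 0.4987 -0.1957] 0.1697
0.5 [ 0.4992 -0.1877] 0.1581
0.4 [ 0.4996 -0.1809] 0.1459
0.3 [ 0.4999 -0.1754] 0.133
0.2 [ 0.5002 -0.1711] 0.1197
0.1 [ 0.5004 -0.1683] 0.1059
-0.0 [ 0.5005 -0.1668] 0.092
```

```bash
python3 -m crank '[0,0,0,0,0.009,0.001,0,0,0,0,0.001,0.009,0.001,0,0,0,0,0,0.009,0.001,0,0,0,0,0.001,0.009,0.001,0,0,0,0,0,0.009,0.001,0,0,0,0,0.001,0.009,0.001,0,0,0,0,0,0.009,0.001,0,0,0,0,0.001,0.009,0.001,0,0,0,0,0,0.009,0.001,0,0,0,0,0.001,0.009,0.001,0,0,0,0,0,0.009,0,0]'
python3 -m crank '[0,0,0,0,0.007,0,0,0,0,0,0.001,0.007,-0.001,0,0,0,0,0,0.007,-0.001,0,0,0,0,0.001,0.007,-0.001,0,0,0,0,0,0.0065,-0.002,0,0,0,0,0.001,0.0065,-0.002,0,0,0,0,0,0.0065,-0.0025,0,0,0,0,0.001,0.0065,-0.0025,0,0,0,0,0,0.0065,-0.003,0,0,0,0,0.001,0.006,-0.0033,0]'
python3 - <<'E'
from h import *
print(observe()['ft_force'],observe()['position'])
D=snap('side','d6'); b=D['frame']; cv2.imwrite('pics/d6b.png',cv2.resize(b[90:285,40:300],(800,600),interpolation=3)[:,:,::-1])
E
```

```text
time_s: 13.8
position: [0.4921, -0.3042, 0.224]
tool_rot: [[1.0, 0.0, -0.0], [0.0, -1.0, 0.0], [-0.0, -0.0, -1.0]]
ft_force: [1.6, -3.5, -1.5]
grip_width: 0.0001
time_s: 14.8
position: [0.4969, -0.2379, 0.2057]
tool_rot: [[1.0, 0.0, -0.0], [0.0, -1.0, 0.0], [-0.0, -0.0, -1.0]]
ft_force: [-1.7, -1.5, 0.9]
grip_width: 0.0
[-1.68792168 -1.52807918  0.8527119 ] [ 0.49692673 -0.23786393  0.20574851]
```

View pics/d6b.png

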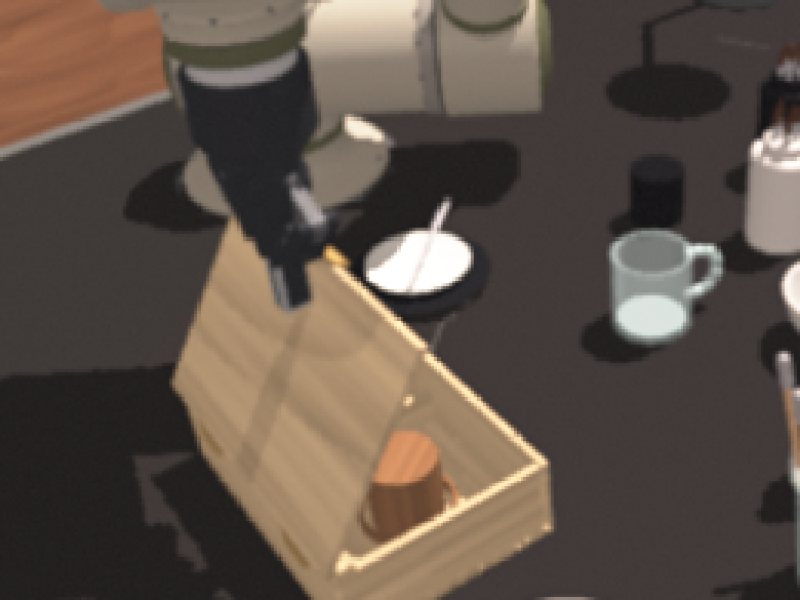

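The lid follows the fingertips at about 1.0 rad, and the cap stands clear beneath it. Continuing the arc.

```bash
python3 -m crank '[0,0,0,0,0.006,-0.0035,0,0,0,0,0.001,0.006,-0.004,0,0,0,0,0,0.0055,-0.0043,0,0,0,0,0.001,0.0055,-0.0043,0,0,0,0,0,0.005,-0.0048,0,0,0,0,0,0.005,-0.0049,0,0,0,0,0.001,0.0045,-0.0053,0,0,0,0,0,0.0045,-0.0053,0,0,0,0,0,0.004,-0.0058,0,0,0,0,0,0.004,-0.0058,0,0,0,0,0,0.0034,-0.0061,0,0,0,0,0,0.0034,-0.0061,0,0,0,0,0,0.0027,-0.0064,0,0,0,0,0,0.0027,-0.0064,0]'
python3 -m crank '[0,0,0,0,0.0022,-0.0066,0,0,0,0,0,0.0022,-0.0066,0,0,0,0,0,0.0014,-0.0055,0,0,0,0,0,0.001,-0.0045,0,0,0,0,0,0.001,-0.004,0,0,0,0,0,0,-0.003,0,0,0,0,0,0,-0.003,0,0,0,0,0,0,-0.002,0,0,0,0,0,0,0,0]'
```

```text
time_s: 16.25
position: [0.5, -0.1761, 0.1325]
tool_rot: [[1.0, -0.0, -0.0], [-0.0, -1.0, 0.0], [-0.0, -0.0, -1.0]]
ft_force: [0.1, -0.1, 0.6]
grip_width: 0.0002
time_s: 17.15
position: [0.4998, -0.1685, 0.0976]
tool_rot: [[1.0, -0.0, -0.0], [-0.0, -1.0, 0.0], [-0.0, -0.0, -1.0]]
ft_force: [0.2, 0.4, -0.4]
grip_width: 0.0
```

```bash
python3 -m crank '[0,0,0,0,0,-0.001,0,0,0,0,0,0,-0.001,0,0,0,0,0,0,-0.001,0,0,0,0,0,0,-0.001,0]'; python3 -m crank '[0,0,0,0,0,-0.001,0,0,0,0,0,0,-0.001,0]'
```

```text
time_s: 17.55
position: [0.5, -0.1685, 0.0938]
tool_rot: [[1.0, -0.0, 0.0], [-0.0, -1.0, -0.0], [0.0, 0.0, -1.0]]
ft_force: [-0.5, 1.0, 0.2]
grip_width: 0.0002
time_s: 17.75
position: [0.5001, -0.1685, 0.0924]
tool_rot: [[1.0, 0.0, 0.0], [0.0, -1.0, -0.0], [0.0, 0.0, -1.0]]
ft_force: [-4.1, 3.4, 16.5]
grip_width: -0.0003
```

Run:
```python
from h import *
print(observe()['ft_force'],observe()['position'])
D=snap('side','d7')['frame']; S=snap('scene','s7')['frame']
o=np.hstack([cv2.resize(D[150:310,40:240],(400,320),interpolation=3),cv2.resize(S[70:190,170:320],(400,320),interpolation=3)]); cv2.imwrite('pics/near.png',o[:,:,::-1])
```

```text
[-4.0619256   3.3509426  16.46021839] [ 0.50007375 -0.1685076   0.09244884]
```

View pics/near.png

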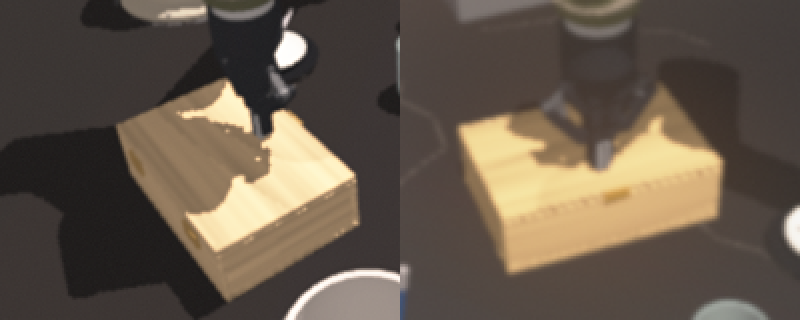

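The lid is flush: the fingertip is at 78 mm, the expected closed outer face, and the reaction is a firm 16 N. Retreating straight up.

```bash
python3 -m crank '[0,0,0,0,0,0.002,0,0,0,0,0,0,0.01,0,0,0,0,0,0,0.03,0,0,0,0,0,0,0.04,0,0,0,0,0,0.03,0.04,0,0,0,0,0,0.04,0.04,0,0,0,0,0,0.04,0.02,0,0,0,0,0,0.04,0,0,0,0,0,0,0.02,0,0,0,0,0,0,0,0,0,0,0,0,0,0,0,0]'
python3 - <<'E'
from h import *
D=snap('side','d8')['frame']; S=snap('scene','s8')['frame']
o=np.hstack([cv2.resize(D,(400,300),interpolation=2),cv2.resize(S,(400,300),interpolation=2)]); o=np.vstack([o,np.hstack([cv2.resize(D[170:310,50:240],(400,295),interpolation=3),cv2.resize(S[80:180,180:310],(400,295),interpolation=3)])]); cv2.imwrite('pics/final.png',o[:,:,::-1])
# bystander drift: same-mask white canister etc. image diff between d0/d8 in still areas
A=load('side0')['frame']; d=np.abs(A.astype(int)-D).max(2)>45
for n,(x0,y0,x1,y1) in dict(canister=(280,138,308,172),bowl=(292,172,338,206),mug=(236,164,276,202),bottle=(300,212,320,250),phone=(322,162,376,190)).items(): print(n,d[y0:y1,x0:x1].mean().round(3))
# front edge of lid outer face vs prediction at shut angle
print('shut front corners pred scene',proj(load('s8'),[[.6178,-.1333,.078],[.3683,-.118,.078]]))
E
```

```text
time_s: 18.95
position: [0.5, -0.0034, 0.2695]
tool_rot: [[1.0, 0.001, 0.0], [0.001, -1.0, -0.0], [0.0, 0.0, -1.0]]
ft_force: [0.5, -0.9, 0.5]
grip_width: -0.0002
canister 0.108
bowl 0.0
mug 0.0
bottle 0.0
phone 0.0
shut front corners pred scene [[211.26257957 150.64976207]
 [293.43887578 129.53711746]]
```

View pics/final.png

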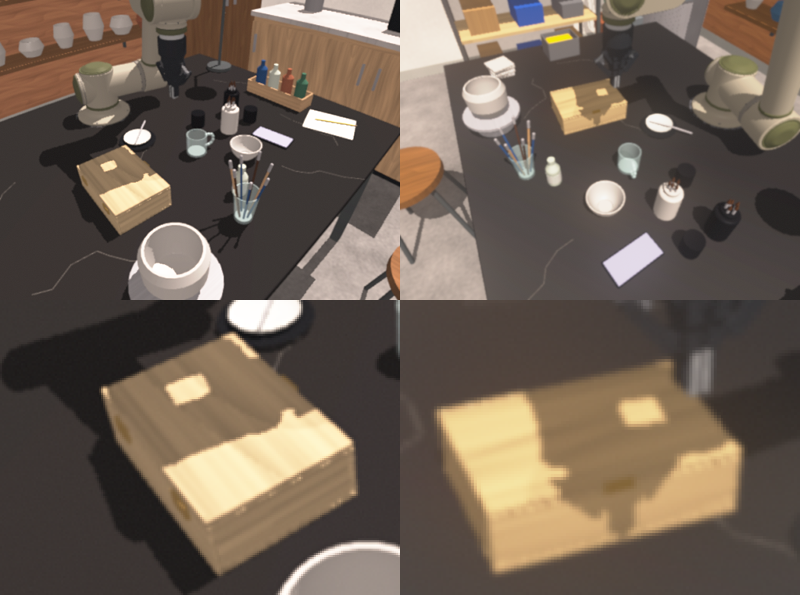

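The lid lies flush on the case, and the canister is standing uncapped. Bowl, mug, bottle and phone are pixel-identical to the start. The canister patch differs by 11%, which is about what removing the cap would change. Handing in.

```bash
python3 -c "
from rig import *
print(close_job())"
```

```text
the job is handed in; nothing more can be done
None
```

The cap is standing open side down inside the collar, the lid is shut over it, and I handed the job in with the clock at about 19 s of the 64 s limit. No verdict is reported.

- **Cap:** I gripped the wooden cap off the white canister and lifted it 124 mm straight up. It went into the collar with no contact force until its rim met the floor, where I pressed about 19 N before letting go. Three camera views then showed it upright in the collar.
- **Lid:** I swept it down from about 1.9 rad with the closed fingertips from behind. At the end the fingertips stood at 78 mm, the height of the closed outer face, and met about 16 N. After I backed away, both views showed it lying flush.
- **Bystanders:** Between the first and last side views nothing changed at the bowl, mug, bottle or phone. The canister's patch changed by 11%. I put that down to the missing cap, as the canister looks to be standing where it was, but I did not measure its position separately.
- **Disagreement:** The scene and side views placed the case and collar 4 to 6 mm apart, so I used their average. That was close to the collar's 6 mm of play, but the cap went in without touching.

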